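Press a freshly glued rosette onto its plaster panel

ROBOT

A 7-joint arm with a two-finger parallel gripper is mounted at the origin on the work surface. World frame = base frame: x ahead of the robot, y to its left, z up, the work surface at z = 0. Lengths are in m, angles in rad, forces in N, time in s.
With the tool pointing down it reaches from about 0.4 to 0.85 m from the base axis. Payload 10.4 kg.
Tool frame: the origin (TCP) lies at the very end of the fingers, on their centre line; the grasp point (between the pads) lies 19 mm behind it (r.pinch_z is the distance from the TCP to the grasp point, in m); z points along the fingers, y is the line along which they close (so a half turn about z gives the same grasp; the last joint's range is limited). The gripper opens to 87 mm and grips with 3 to 60 N. Pads are 19 mm wide; open, the fingers measure 117 mm over their backs; the gripper's body (75 mm by 190 mm) begins 51 mm behind the grasp point.
Start: joints at [1.255, 0.332, -0.065, 1.46, 0.022, 1.35, -0.088], TCP at [0.18, -0.598, 0.223] pointing down, gripper open.
Joint ranges: [-2.6, 2.6], [-0.5, 2.12], [-1.47, 1.34], [0.16, 2.42], [-1.27, 4.41], [0.06, 2.06], [-2.6, 2.6]. Speed limits (rad/s): [2.22, 2.22, 2.79, 2.79, 3.14, 3.14, 3.14].

INTERFACE

Orientations are given as a unit quaternion [x, y, z, w].
In Python, from bench import sensors, vision, r gives the robot as it stands.
- The arm moves only by the shell command python3 -m crank 'ROWS' [OPENING] [FORCE]. ROWS is JSON, a list of rows, each a list of 2 entries, a list of its own where there are three numbers: the shift along the tool's x, y, z normalised to -1 to 1, where 1 is 3 cm, then the turn about the tool's z normalised to -1 to 1, where 1 is 8 degrees. A call has 1 to 12 rows; each row shifts and turns the commanded pose from where the row before left it, along the tool's axes as they then stand; what a row does not reach is not made up. A row lasts 1/8 s, in which the tool goes at most 62.5 mm and 10.7 degrees, less where a joint would pass 70% of its speed; a pose out of reach is approached as far as the arm can. A call with a number of a shift or a turn outside -1 to 1 is refused whole. A call with a gripper value outside its range is refused whole. OPENING is the opening, from 0 (shut) to 1 (fully open), set as the call begins (- or left out, the last holds). The fingers move at their own pace and stop on an object; FORCE is the grip in N (left out, the last holds). Time passes only in rows, so rows that do not move let the fingers close. It gives the time, the measured TCP pose, the force, the opening and the grip force at its end, in the units of the state.
- sensors.read_state(): the state, without advancing time (a new reading comes with each control period).
- vision.camera(name): name is "scene" or "top"; returns the picture (384x512x3 uint8, red, green, blue); there is no depth.
- vision.camera_model(name): a dict with "vertical_fov" (degrees; the focal length in pixels is half the picture's height over the tangent of half this angle, whatever the lens; pixels are square), "cx", "cy" (the principal point, pixels), "camera_from_world" (4x4, takes a point from world to camera coordinates). Camera axes: x right, y down, z forward; pixel columns grow to the right and rows downward; lengths in m; the calibration is good to about 2 mm. A picture is of the moment at which its call begins. camera_model takes no time and is no camera call.
- r.close_job(): hands the job in; it is judged then, once.
The state is a dict: "time": time; "joint_positions": joint angles; "joint_vel": joint speeds; "joint_torque": joint torques, N m; "ee_pos": TCP position; "eef_rot": TCP orientation; "ft_force": force on the tool from outside, world axes, zero at the start; "torque": the same for the moment, N m; "width": finger opening in m; "grip_force": force on a finger pad.
Only numpy, scipy, OpenCV 4.12 (cv2) and the standard library are available. Lean on these libraries where they do the work, as an engineer would, in place of code of your own. Each camera call takes 0.05 s, during which the arm holds its last target. There are 200 camera calls.

TASK

Slide the plaster panel along the table, without lifting it, until its round rosette sits squarely under the pad of the glue press, with the whole pad over the rosette. Then press the knob on top of the press down about 18 mm, never to its bottom stop, so that the pad bears on the rosette, and finish while still holding the knob down there. Leave the other things on the table where they are.

Things in the scene. Friction and masses are not known exactly. Their poses are not given: they have to be found in the camera images.
- panel: Loose plaster panel flat on the table, 160 mm long (x), 80 mm wide (y), about 0.36 kg. Its slab is 18 mm thick; a raised field of 148 x 64 mm brings the top to 25 mm. Origin: centre of its underside; x runs along its length to the end with the rosette, z up. That end looks roughly to the press, the rosette 120 to 200 mm short of it.
- rosette (a point): Centre of the top of the round rosette fixed on the panel: 56 mm diameter, 12 mm high, its top 37 mm above the table. It lies 35 mm from the panel's centre along the panel's +x and 115 mm from the end that is pushed.
- push_end (a point): Middle of the panel's end face away from the rosette (the face that looks along the panel's -x, 80 mm wide, 18 mm high), 9 mm above the table: the face to push against.
- press: Glue press, metal, bolted down. Origin: on the table under the plunger's axis; +x points from that axis to the column, so the mouth opens to -x, whence the panel comes. Column (50 mm wide) from 107 mm, foot plate (160 mm wide, 14 mm high) from 95 mm behind the axis. An arm 50 mm wide joins the column to the guide (54 mm diameter) round the plunger, 91 to 121 mm above the bare table.
- pad: Round rubber pad, 32 mm diameter, at the foot of the plunger. Origin: centre of its underside, on the plunger's axis, 49 mm above the table at rest (12 mm above the rosette's top). It moves down with the knob; once it bears on something it gives way upwards against its own spring (2 N at first, then 0.45 N per mm).
- knob: Black mushroom knob on top of the plunger, 48 mm diameter, 19 mm high; origin at its underside's centre.
- knob_top (a point): Centre of the knob's flat top, 180 mm above the table at rest, exactly above the pad. Moves straight down with the plunger.
- plunger (a joint): How far the knob is pressed down, in m: 0 at rest (up), 0.032 at the bottom stop. A spring returns it: it starts to move at about 2 N and the spring adds 0.25 N per mm; with the rosette under the pad, 18 mm takes about 11 N in all.
- mould_a: Bystander: rubber casting mould, an open trough 120 x 60 x 30 mm; origin under its centre, x along its length.
- mould_b: Bystander: smaller casting mould, open trough 85 x 55 x 26 mm; origin under its centre, x along its length.
- tape: Bystander: roll of paper tape lying flat, 90 mm diameter, 30 mm high; origin under its centre.
- glue: Bystander: upright bottle, 42 mm diameter, 115 mm high; origin under its centre.
- tub: Bystander: open white tub, 84 mm across, 75 mm high; origin under its centre.
- spatula: Bystander: spatula lying on the table along its x; origin under its middle.
- coupler: Bystander: steel scaffold coupler, 75 x 45 x 40 mm; origin under its centre.

How it is judged:
By the outcome, as a careful person would: the job done as asked, in the order asked, and still so for the second after the job is handed in, while the arm keeps its last pose, push and grip.
It also fails if it takes over 48 s, if anything falls off the work surface, if the arm or the gripper's body presses on something with over 40 N, if the wrist force passes 120 N, or if a joint passes its speed limit or range.

## Working session

There is one attempt and no reset: what is moved stays moved. The work goes in short steps, Python scripts to look and compute and a shell command to move; the robot and the scene stay as the last step left them, time stands still between calls to the robot, and variables do not carry over. Pictures are saved under pics/ and viewed, at most 10 in all, crops included, and the job is handed in when it is done.

```bash
ls; mkdir -p pics; python3 - <<'E'
from bench import sensors, vision, r
import cv2
s=sensors.read_state();print({k:s[k] for k in('time','ee_pos','eef_rot','width','ft_force')})
for n in("scene","top"):
    cv2.imwrite(f'pics/{n}0.png',vision.camera(n)[:,:,::-1]);m=vision.camera_model(n);print(n,m)
E
```

```text
pics
{'time': 0.0, 'ee_pos': array([ 0.18027882, -0.59802751,  0.22176426]), 'eef_rot': array([ 9.89303137e-01,  1.45872542e-01, -1.33335711e-04, -6.97264280e-04]), 'width': 0.08752061287191751, 'ft_force': array([ 0.36391584, -0.1075613 , -0.32753436])}
scene {'vertical_fov': 55.00405429629264, 'cx': 258.300242495303, 'cy': 193.16240558934612, 'camera_from_world': array([[-0.37594031,  0.92648414,  0.01720529,  0.23243117],
       [ 0.69980992,  0.29603519, -0.65009941, -0.31303884],
       [-0.60740016, -0.23235813, -0.75965436,  1.59547099],
       [ 0.        ,  0.        ,  0.        ,  1.        ]])}
top {'vertical_fov': 55.66787488718982, 'cx': 252.8373185760269, 'cy': 193.04110351763904, 'camera_from_world': array([[-0.02168053, -0.99972316,  0.00914089, -0.01540861],
       [-0.99588734,  0.02079106, -0.08818237,  0.61064387],
       [ 0.08796791, -0.01101514, -0.9960624 ,  1.29963398],
       [ 0.        ,  0.        ,  0.        ,  1.        ]])}
```

View pics/scene0.png

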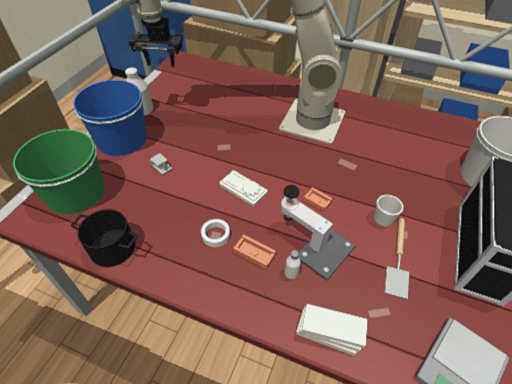

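View pics/top0.png

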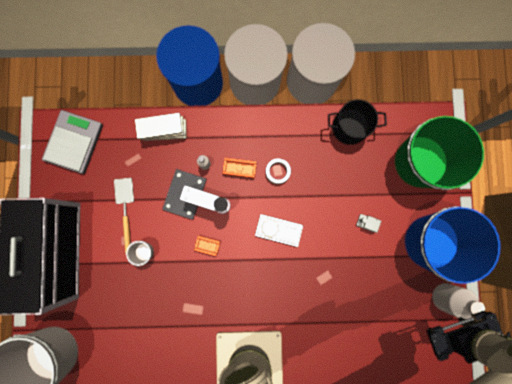

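The scene view shows the panel near (243,187), with the knob at (291,192). In the top view the panel is near (279,231) and the knob near (221,205), with small mould_b at (207,245), mould_a at (239,168) and the tape at (278,171). Next I'll measure these.

```bash
cat > h.py <<'E'
import numpy as np, cv2
from bench import sensors, vision, r
def cam(n):
    m=vision.camera_model(n);return 192/np.tan(np.radians(m['vertical_fov'])/2),m['cx'],m['cy'],np.array(m['camera_from_world'])
def ray(n,uv):
    f,cx,cy,T=cam(n);d=T[:3,:3].T@np.array([(uv[0]-cx)/f,(uv[1]-cy)/f,1]);return -T[:3,:3].T@T[:3,3],d
def onz(n,uv,z):
    o,d=ray(n,uv);return o+d*(z-o[2])/d[2]
def px(n,p):
    f,cx,cy,T=cam(n);q=T[:3,:3]@np.array(p)+T[:3,3];return np.array([cx+f*q[0]/q[2],cy+f*q[1]/q[2]])
def tri(uv1,uv2):
    o1,d1=ray('top',uv1);o2,d2=ray('scene',uv2)
    k=np.linalg.lstsq(np.c_[d1,-d2],o2-o1,rcond=None)[0];a,b=o1+k[0]*d1,o2+k[1]*d2;return (a+b)/2,np.linalg.norm(a-b)
def blob(mask,near,amin=15):
    n,l,st,c=cv2.connectedComponentsWithStats(mask.astype(np.uint8))
    i=min((i for i in range(1,n) if st[i,4]>=amin),key=lambda i:np.hypot(*(c[i]-near)));return l==i,c[i],st[i]
E
python3 - <<'E'
from h import *
out=[]
P={'top':((279,231),(221,205)),'scene':((243,187),(291,191))};K=[]
for n in('top','scene'):
    im=vision.camera(n).astype(int);mn=im.min(2);mx=im.max(2)
    p,c,s=blob((mn>115),P[n][0],100);rect=cv2.minAreaRect(np.argwhere(p)[:,::-1].astype(np.float32))
    print(n,'panel',c,s,rect)
    z=.02
    b=cv2.boxPoints(rect);
    if n=='top':print(np.array([onz(n,q,.022) for q in b]).round(4))
    print('centroid',onz(n,c,.022).round(4))
    k,c,s=blob((mx<60),P[n][1],20);print('knob',c,s);K.append(c)
    x0,y0=[int(v)-50 for v in P[n][0]];cr=im[y0:y0+100,x0-50 if n=='top' else x0:][:, :133 if n=='top' else 133]
    out.append(cv2.resize(cr.astype(np.uint8)[:,:,::-1],None,fx=4,fy=4,interpolation=cv2.INTER_NEAREST)[:, :532]);print('crop',x0-50 if n=='top' else x0,y0)
print(tri(*K), onz('top',K[0],.18))
cv2.imwrite('pics/c1.png',cv2.resize(np.vstack(out),None,fx=.75,fy=.75))
E
```

```text
top panel [278.57275255 229.87859129] [ 254  214   50   33 1079] ((278.6256408691406, 229.8225555419922), (45.70699691772461, 23.667875289916992), 14.743562698364258)
[[ 0.4563 -0.0276  0.022 ]
 [ 0.5387 -0.0513  0.022 ]
 [ 0.493  -0.2112  0.022 ]
 [ 0.4109 -0.1866  0.022 ]]
centroid [ 0.4744 -0.119   0.022 ]
knob [191.         207.55319149] [185 203  12  11  47]
crop 179 181
scene panel [242.90191657 187.12514092] [219 170  49  36 887] ((243.11798095703125, 187.01123046875), (46.21590042114258, 21.72995376586914), 32.00538635253906)
centroid [ 0.4851 -0.1135  0.022 ]
knob [291.01315789 191.31578947] [284 185  15  14 152]
crop 193 137
(array([0.56910493, 0.12698995, 0.20181959]), np.float64(0.08978286477191644)) [0.55406157 0.17275319 0.18      ]
```

View pics/c1.png

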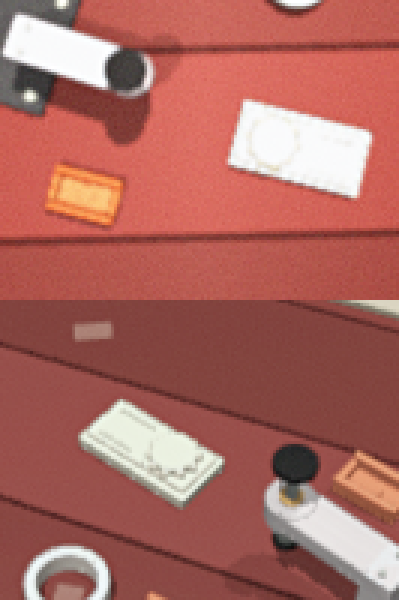

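The top crop shows the knob's disc at about (221,204) and the rosette at about (270,227), on the panel's left end. In the scene crop the knob's top is near (292,190), and the pad sits under the guide. I'll refine the knob, the rosette and the press direction.

```bash
cat > meas.py <<'E'
from h import *
T=vision.camera('top').astype(int);S=vision.camera('scene').astype(int)
def loc(im,cond,x0,y0,x1,y1,near,amin=20):
    m=np.zeros(im.shape[:2],bool);m[y0:y1,x0:x1]=cond[y0:y1,x0:x1];return blob(m,near,amin)
_,kt,st=loc(T,T.max(2)<85,212,194,231,214,(221,204));_,ks,ss=loc(S,S.max(2)<70,280,180,303,201,(291,191))
print('knob',kt,st,ks,ss)
print('tri',tri(kt,ks),'top@.175',onz('top',kt,.175).round(4),'scene@.172',onz('scene',ks,.172).round(4))
a,ca,sa=loc(T,T.min(2)>140,176,184,232,216,(198,199));ra=cv2.minAreaRect(np.argwhere(a)[:,::-1].astype(np.float32));print('arm',ca,sa,ra,np.array([onz('top',q,.12) for q in cv2.boxPoints(ra)]).round(3).tolist())
f,cf,sf=loc(T,(T.max(2)<120)&(np.ptp(T,2)<35),160,165,210,222,(185,195));rf=cv2.minAreaRect(np.argwhere(f)[:,::-1].astype(np.float32));print('foot',cf,sf,np.array([onz('top',q,.014) for q in cv2.boxPoints(rf)]).round(3).tolist())
E
python3 meas.py; python3 - <<'E'
from h import *
print('rosette top',onz('top',(270,227.3),.037), 'scene',onz('scene',(193+173/3,137+151/3),.037))
for nm,q,z,n in(('mb',(179+84/3,181+194/3),.026,'top'),('ma',(239,168),.03,'top'),('tape',(278,171),.03,'top'),('glue',(203,161),.1,'top')):print(nm,onz(n,q,z).round(3))
for n in('top','scene'):print(n,px(n,sensors.read_state()['ee_pos']))
E
```

```text
knob [220.35606061 203.97727273] [215 197  12  14 132] [290.95597484 191.34591195] [284 185  15  14 159]
tri (array([0.56397456, 0.07978549, 0.17031421]), np.float64(0.0011621468661445894)) top@.175 [0.5639 0.0789 0.175 ] scene@.172 [0.5652 0.0807 0.172 ]
arm [197.96263345 197.17615658] [180 185  39  26 562] ((198.65000915527344, 197.54998779296875), (36.99864196777344, 15.811387062072754), 18.43494987487793) [[0.586, 0.224, 0.12], [0.637, 0.207, 0.12], [0.595, 0.088, 0.12], [0.544, 0.106, 0.12]]
foot [182.11563169 194.00214133] [163 170  43  49 934] [[0.558, 0.306, 0.014], [0.708, 0.259, 0.014], [0.669, 0.143, 0.014], [0.52, 0.192, 0.014]]
rosette top [ 0.48448539 -0.08725491  0.037     ] scene [ 0.48748142 -0.08258588  0.037     ]
mb [0.424 0.141 0.026]
ma [0.703 0.02  0.03 ]
tape [ 0.689 -0.122  0.03 ]
glue [0.719 0.143 0.1  ]
top [444.74217532 324.84804753]
scene [160.56104489  64.37974688]
```

Both views agree: the knob axis is at about (0.564, 0.080), z about 0.17, with a 1 mm ray gap, and the panel's fitted size is as given. The press direction is about 71.5° and the panel heading about 74°. The panel centre is at (0.475, -0.119) and the push end at about (0.453, -0.196). I'll push with the fingers half open, which gives two contacts.

```bash
python3 -m crank '[[[0.5,-0.88,0],0],[[0.5,-0.88,0],0],[[0.5,-0.88,0],0],[[0.5,-0.88,0],0],[[0.5,-0.88,0],0],[[0.5,-0.88,0],0],[[0,0,0],-1],[[0,0,0],-1],[[0,0,0],-1],[[0,0,0],-1],[[0,0,0],-1],[[0,0,0],-1]]' 0.5 10
cat > to.py <<'E'
import sys;from h import *
from scipy.spatial.transform import Rotation as R
# to.py x y z yaw_deg : remaining shift in row units at current tool axes, and turn units
s=sensors.read_state();M=R.from_quat(s['eef_rot']).as_matrix();a=[float(v) for v in sys.argv[1:]]
yaw=np.degrees(np.arctan2(M[1,0],M[0,0]));print('t',round(s['time'],2),'pos',s['ee_pos'].round(4),'yaw',yaw.round(2),'z-axis',M[:,2].round(3),'ft',s['ft_force'].round(1),'q',s['joint_positions'].round(2))
print('shift units',(M.T@(np.array(a[:3])-s['ee_pos'])/.03).round(2),'turn units',round((yaw-a[3])/8,2))
E
python3 to.py 0.439 -0.244 0.22 74
```

```text
time: 1.8
ee_pos: [0.2208, -0.4207, 0.2226]
eef_rot: [0.843, 0.538, -0.0, 0.0]
ft_force: [-0.5, 0.3, 0.2]
width: 0.0436
grip_force: 0.0
t 1.8 pos [ 0.2208 -0.4207  0.2226] yaw 65.04 z-axis [ 0. -0. -1.] ft [-0.5  0.3  0.2] q [ 1.16  0.01 -0.17  1.83  0.    1.3   0.55]
shift units [8.41 4.11 0.09] turn units -1.12
```

```bash
python3 -m crank '[[[0.84,0.41,0],0],[[0.84,0.41,0],0],[[0.84,0.41,0],0],[[0.84,0.41,0],0],[[0.84,0.41,0],0],[[0.84,0.41,0],0],[[0.84,0.41,0],0],[[0.84,0.41,0],0],[[0.84,0.41,0],0],[[0.84,0.41,0],0],[[0,0,0],-0.56],[[0,0,0],-0.56]]'
python3 to.py 0.439 -0.244 0.007 74
```

```text
time: 3.3
ee_pos: [0.4397, -0.2449, 0.2225]
eef_rot: [0.799, 0.601, -0.0, -0.0]
ft_force: [1.0, 0.2, 0.2]
width: 0.0437
grip_force: 0.0
t 3.3 pos [ 0.4397 -0.2449  0.2225] yaw 73.93 z-axis [-0.  0. -1.] ft [1.  0.2 0.2] q [ 0.85  0.09 -0.46  1.76  0.04  1.3   0.1 ]
shift units [ 0.02 -0.03  7.18] turn units -0.01
```

```bash
python3 -m crank '[[[0,0,1],0],[[0,0,1],0],[[0,0,1],0],[[0,0,1],0],[[0,0,1],0],[[0,0,1],0],[[0,0,0.8],0],[[0,0,0.3],0],[[0,0,0],0]]'
python3 to.py 0.439 -0.244 0.007 74; python3 meas.py | head -2; python3 - <<'E'
from h import *
o=[]
for n,(x,y) in(('top',(190,175)),('scene',(170,130))):
    o.append(cv2.resize(vision.camera(n)[y:y+95,x:x+150,::-1],None,fx=3,fy=3,interpolation=cv2.INTER_CUBIC))
cv2.imwrite('pics/c2.png',np.vstack(o))
E
```

```text
time: 4.42
ee_pos: [0.4395, -0.2451, 0.0096]
eef_rot: [0.8, 0.6, -0.0, -0.0]
ft_force: [0.7, 0.8, -0.1]
width: 0.0436
grip_force: 0.0
t 4.42 pos [ 0.4395 -0.2451  0.0096] yaw 73.74 z-axis [-0.  0. -1.] ft [ 0.7  0.8 -0.1] q [ 0.81  0.34 -0.44  1.97  0.19  0.87 -0.01]
shift units [ 0.03 -0.03  0.09] turn units -0.03
knob [220.33846154 203.98461538] [215 197  12  14 130] [290.95597484 191.34591195] [284 185  15  14 159]
tri (array([0.563961  , 0.07981369, 0.17031055]), np.float64(0.0011008139014188681)) top@.175 [0.5638 0.0789 0.175 ] scene@.172 [0.5652 0.0807 0.172 ]
```

View pics/c2.png

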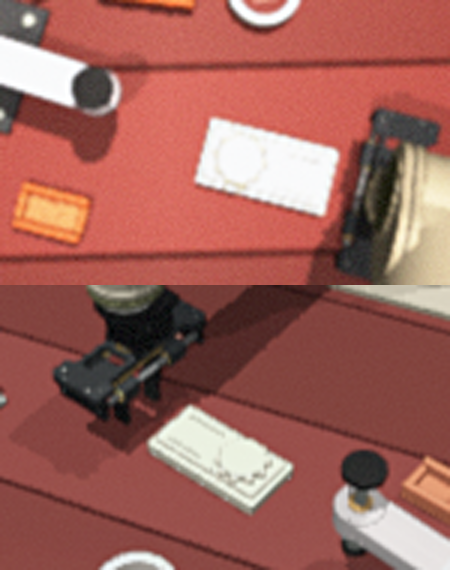

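Both fingertips are low and squarely behind the push end in both views; the panel end sits at top px about (302,238). I'll make contact, then push along a gentle arc.

```bash
python3 -m crank '[[[0.5,0,0],0],[[0.45,0,0],0],[[0.2,0,0],0],[[0.2,0,0],0],[[0.3,0.01,0],0.05],[[0.33,0.01,0],0.05],[[0.33,0.01,0],0.05],[[0.33,0.01,0],0.05],[[0.33,0.01,0],0.05],[[0.33,0.01,0],0.05],[[0.33,0.01,0],0.05],[[0.33,0.01,0],0.05]]'
cat > pan.py <<'E'
from h import *
import sys
T=vision.camera('top').astype(int);near=eval(sys.argv[1])
m=T.min(2)>140
p,c,s=blob(m,near,300);rc=cv2.minAreaRect(np.argwhere(p)[:,::-1].astype(np.float32))
b=np.array([onz('top',q,.022)[:2] for q in cv2.boxPoints(rc)]);e=[b[1]-b[0],b[2]-b[1]];l=max(e,key=np.linalg.norm);l=l*np.sign(l[1])
u=l/np.linalg.norm(l);cc=b.mean(0);print('px',c,s,'sizes',[round(np.linalg.norm(v),4) for v in e],'heading',np.degrees(np.arctan2(u[1],u[0])).round(1),'centre',cc.round(4),'rosette',(cc+.035*u).round(4),'end',(cc-.08*u).round(4))
E
python3 pan.py '(262,224)'; python3 to.py 0.5154 -0.0346 0.009 67
```

```text
time: 6.12
ee_pos: [0.4771, -0.1319, 0.0095]
eef_rot: [0.817, 0.577, -0.0, 0.0]
ft_force: [-1.0, -1.3, 1.0]
width: 0.0436
grip_force: 1.2
px [255.69117647 220.79524887] [235 205  41  33 884] sizes [np.float64(0.0827), np.float64(0.1441)] heading 70.3 centre [ 0.5093 -0.0386] rosette [ 0.5211 -0.0057] end [ 0.4824 -0.114 ]
t 6.17 pos [ 0.4777 -0.1303  0.0096] yaw 70.57 z-axis [ 0.001  0.001 -1.   ] ft [-0.2  0.9 -1.3] q [ 0.61  0.33 -0.49  1.99  0.2   0.87 -0.32]
shift units [3.43 0.12 0.02] turn units 0.45
```

```bash
python3 -m crank '[[[0.33,0.01,0],0.05],[[0.33,0.01,0],0.05],[[0.33,0.01,0],0.05],[[0.33,0.01,0],0.05],[[0.33,0.01,0],0.05],[[0.33,0.01,0],0.05],[[0.33,0.01,0],0.05],[[0.33,0.01,0],0.05],[[0.25,0.01,0],0.05],[[0.2,0,0],0],[[0,0,0],0]]'
python3 to.py 0.5154 -0.0346 0.009 67; python3 - <<'E'
from h import *
o=[]
for n,(x,y) in(('top',(160,165)),('scene',(215,140))):
    o.append(cv2.resize(vision.camera(n)[y:y+95,x:x+140,::-1],None,fx=3,fy=3,interpolation=cv2.INTER_CUBIC))
cv2.imwrite('pics/c3.png',np.vstack(o))
E
```

```text
time: 7.55
ee_pos: [0.5132, -0.0462, 0.0095]
eef_rot: [0.834, 0.552, 0.0, -0.0]
ft_force: [-0.7, 0.1, 0.9]
width: 0.0432
grip_force: 0.0
t 7.55 pos [ 0.5132 -0.0462  0.0095] yaw 66.99 z-axis [ 0.     0.001 -1.   ] ft [-0.7  0.1  0.9] q [ 0.45  0.38 -0.51  1.94  0.23  0.89 -0.58]
shift units [ 0.38 -0.08  0.02] turn units -0.0
```

View pics/c3.png

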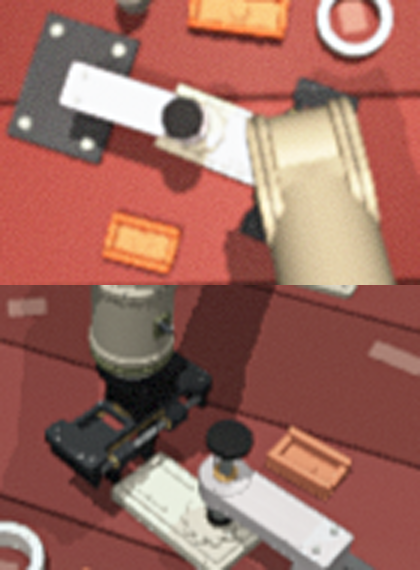

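The panel is under the arm, with the pad over the rosette's rear part (scene px about (287,312−95)). About 10 mm remains, so I'll finish the push, back off, raise the tool and look.

```bash
python3 -m crank '[[[0.15,-0.03,0],0],[[0.12,-0.03,0],0],[[0.08,-0.02,0],0],[[0,0,0],0],[[-0.3,0,0],0],[[-0.8,0,0],0],[[-1,0,0],0],[[-1,0,-1],0],[[-1,0,-1],0],[[0,0,-1],0],[[0,0,-1],0],[[0,0,-1],0]]' 0
python3 to.py 0.5154 -0.0346 0.009 67; python3 - <<'E'
from h import *
o=[]
for n,(x,y) in(('top',(180,175)),('scene',(225,155))):
    im=vision.camera(n);np.save(f'pics/{n}4.npy',im)
    o.append(cv2.resize(im[y:y+75,x:x+110,::-1],None,fx=4,fy=4,interpolation=cv2.INTER_CUBIC))
cv2.imwrite('pics/c4.png',np.vstack(o))
E
```

```text
time: 9.15
ee_pos: [0.4663, -0.1502, 0.1607]
eef_rot: [0.834, 0.551, 0.0, 0.0]
ft_force: [0.9, -0.8, 0.2]
width: 0.0
grip_force: 0.0
t 9.15 pos [ 0.4663 -0.1502  0.1607] yaw 66.89 z-axis [ 0.001 -0.    -1.   ] ft [ 0.9 -0.8  0.2] q [ 0.69  0.11 -0.5   1.87  0.06  1.17 -0.23]
shift units [ 4.19 -0.01  5.06] turn units -0.01
```

View pics/c4.png

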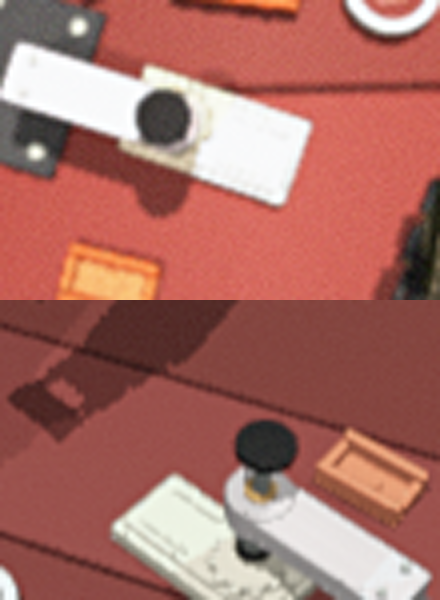

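The panel's rear end is now clear. Its corners are at top px (257.8,205.3) and (250.3,226.5), and at scene px about (269,198.5) and (253.3,212.3). The pad appears over the rosette.

```bash
python3 - <<'E'
from h import *
ax=np.array([.564,.080])
def rep(n,a,b,z=.018):
    a=onz(n,a,z)[:2];b=onz(n,b,z)[:2];d=b-a;u=np.array([-d[1],d[0]])/np.linalg.norm(d);u*=np.sign(u[1]);m=(a+b)/2;ros=m+.115*u
    print(n,'w',np.linalg.norm(d).round(4),'head',np.degrees(np.arctan2(u[1],u[0])).round(1),'end',m.round(4),'ros',ros.round(4),'err along/left',((ax-ros)@u).round(4),((ax-ros)@np.array([-u[1],u[0]])).round(4))
rep('top',(257.75,205.25),(250.25,226.5));rep('scene',(269,198.5),(253.25,212.25))
# rear edge by masks: side lines fitted to visible top-view panel part
T=np.load('pics/top4.npy').astype(int);m=np.zeros((384,512),bool);m[185:235,232:265]=(T.min(2)>140)[185:235,232:265]
rc=cv2.minAreaRect(np.argwhere(m)[:,::-1].astype(np.float32));b=np.array([onz('top',q,.022)[:2] for q in cv2.boxPoints(rc)]).round(4);print(b.tolist())
E
```

```text
top w 0.0822 head 69.3 end [ 0.5273 -0.031 ] ros [0.568  0.0766] err along/left 0.0018 0.0049
scene w 0.0817 head 70.4 end [ 0.5334 -0.0239] ros [0.5719 0.0845] err along/left -0.0069 0.0059
[[0.5227, 0.0744], [0.601, 0.0469], [0.5675, -0.0467], [0.4895, -0.0188]]
```

```bash
python3 - <<'E'
from h import *
x,y,k=240,185,8
im=cv2.resize(np.load('pics/scene4.npy')[y:y+60,x:x+75,::-1],None,fx=k,fy=k,interpolation=cv2.INTER_CUBIC)
im=cv2.convertScaleAbs(im,alpha=1.2)
def mk(p,c):
    q=((px('scene',p)-(x,y)+.5)*k-.5).round().astype(int);cv2.drawMarker(im,tuple(int(v) for v in q),c,cv2.MARKER_CROSS,12,1);return px('scene',p).round(1)
print('pad',mk((.564,.080,.049),(0,0,255)))
u=np.array([.339,.941]);e=np.array([.5285,-.0328])+.002*u;n=np.array([-u[1],u[0]])
for s in(-.04,.04):
    print(mk((*(e+s*n),.018),(255,0,0)),mk((*(e+s*n+.16*u),.018),(255,0,0)))
cv2.imwrite('pics/c5.png',im)
E
```

```text
pad [287.7 215.8]
[251.9 210.5] [288.8 237.3]
[267.4 197.2] [304.  222.4]
```

View pics/c5.png

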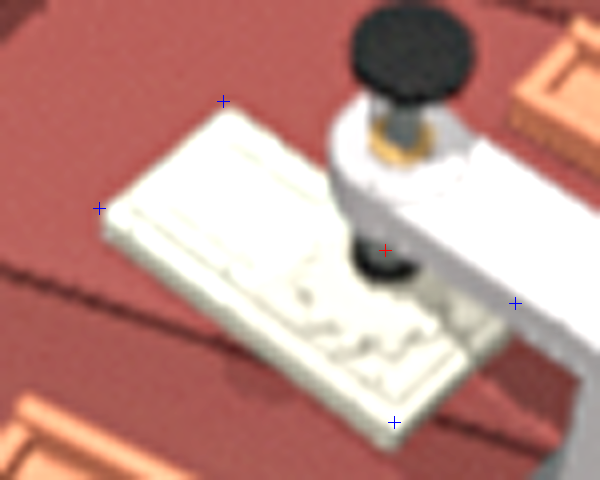

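Reprojected, the corners and the pad marker share the same offset of about 1.2 px downward in the scene view: the rear corner is seen at (103,222) and the pad at about (386,260) in the zoom. So the relative fit from the top view holds. I'll check the lateral offset within the scene view alone.

```bash
python3 - <<'E'
from h import *
for z in(.018,):
    a=onz('scene',(252.9,212.75),z)[:2];b=onz('scene',(288.75,239.4),z)[:2];c=onz('scene',(268.5,198.3),z)[:2];u=(b-a)/np.linalg.norm(b-a)
    for pc in((288.25,217.5),(288.25,216.5)):
        p=onz('scene',pc,.049)[:2];d=p-a;print(np.linalg.norm(b-a),np.linalg.norm(c-a),'head',np.degrees(np.arctan2(u[1],u[0])),'pad along',d@u,'lat',d@np.array([-u[1],u[0]]),p)
E
```

```text
0.1561069056723684 0.083588380833824 head 69.64082113039977 pad along 0.11259895654994871 lat 0.046573061758027376 [0.56978909 0.08395912]
0.1561069056723684 0.083588380833824 head 69.64082113039977 pad along 0.11002969729619388 lat 0.04969882823637338 [0.56596473 0.08263782]
```

Both views agree that the rosette is about 1 mm off along the panel but 5 to 7 mm to the +x side of the axis. To centre it, I'll straddle the rear of the panel (80 mm against 87 mm open), grip lightly and slide it sideways.

```bash
python3 to.py 0.536 -0.013 0.16 69.7; python3 -m crank '[[[0,0,0],-0.35],[[0,0,0],0]]' 1 5; python3 to.py 0.536 -0.013 0.16 69.7
```

```text
t 9.25 pos [ 0.4682 -0.1506  0.1628] yaw 66.9 z-axis [ 0.005 -0.002 -1.   ] ft [ 0.4 -0.6 -1. ] q [ 0.69  0.11 -0.5   1.87  0.06  1.17 -0.23]
shift units [5.11 0.28 0.09] turn units -0.35
time: 9.5
ee_pos: [0.4662, -0.1499, 0.1591]
eef_rot: [0.821, 0.571, -0.0, -0.0]
ft_force: [0.7, 0.4, -0.7]
width: 0.0132
grip_force: 0.0
t 9.5 pos [ 0.4662 -0.1499  0.1591] yaw 69.7 z-axis [-0. -0. -1.] ft [ 0.7  0.4 -0.7] q [ 0.69  0.12 -0.5   1.87  0.06  1.17 -0.18]
shift units [ 5.09  0.6  -0.03] turn units -0.0
```

```bash
python3 -m crank '[[[0.85,0.1,0],0],[[0.85,0.1,0],0],[[0.85,0.1,0],0],[[0.85,0.1,0],0],[[0.85,0.1,0],0],[[0.84,0.1,0],0],[[0,0,1],0],[[0,0,1],0],[[0,0,1],0],[[0,0,0.8],0],[[0,0,0.3],0],[[0,0,0],0]]'; python3 to.py 0.536 -0.013 0.035 69.7
python3 - <<'E'
from h import *
x,y,k=220,165,7
cv2.imwrite('pics/c6.png',cv2.resize(vision.camera('scene')[y:y+75,x:x+95,::-1],None,fx=k,fy=k,interpolation=cv2.INTER_CUBIC))
E
```

```text
time: 11.0
ee_pos: [0.5362, -0.0126, 0.0363]
eef_rot: [0.821, 0.571, -0.0, -0.0]
ft_force: [-0.0, 0.3, 0.8]
width: 0.0871
grip_force: 0.0
t 11.0 pos [ 0.5362 -0.0126  0.0363] yaw 69.71 z-axis [-0.001  0.    -1.   ] ft [-0.   0.3  0.8] q [ 0.43  0.39 -0.57  1.86  0.25  0.96 -0.61]
shift units [-0.01 -0.    0.04] turn units 0.0
```

View pics/c6.png

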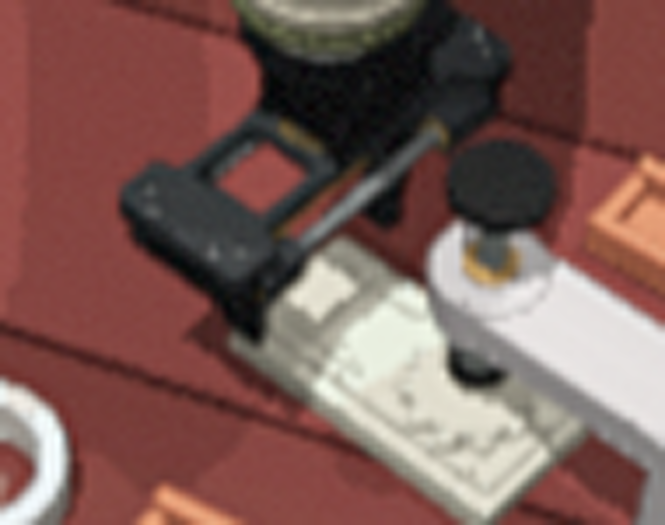

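The +x fingertip, at about px (256,213), sits just outside the panel's edge, and the other one is beyond the far edge. I'll go down in small steps and watch the force.

```bash
python3 -m crank '[[[0,0,0.4],0],[[0,0,0.15],0],[[0,0,0.1],0],[[0,0,0],0]]'; python3 -m crank '[[[0,0,0.1],0],[[0,0,0],0]]'
```

```text
time: 11.55
ee_pos: [0.5363, -0.0125, 0.0169]
eef_rot: [0.82, 0.572, -0.0, -0.0]
ft_force: [-0.0, 0.5, -1.5]
width: 0.0872
grip_force: 0.0
time: 11.8
ee_pos: [0.5363, -0.0126, 0.0139]
eef_rot: [0.82, 0.572, -0.0, -0.0]
ft_force: [-0.1, -0.0, -0.6]
width: 0.0868
grip_force: 0.0
```

No contact at z = 14 mm, so the fingers straddle the slab. I'll go a little lower and close gently.

```bash
python3 -m crank '[[[0,0,0.2],0],[[0,0,0],0],[[0,0,0],0],[[0,0,0],0],[[0,0,0],0]]' 0.85 5; python3 to.py 0.536 -0.013 0.008 69.7; python3 meas.py|head -2
```

```text
time: 12.42
ee_pos: [0.5362, -0.0126, 0.008]
eef_rot: [0.82, 0.572, -0.0, -0.0]
ft_force: [-0.7, 1.0, -1.8]
width: 0.0803
grip_force: 5.0
t 12.43 pos [ 0.5362 -0.0126  0.008 ] yaw 69.74 z-axis [-0. -0. -1.] ft [-0.7  1.  -1.8] q [ 0.42  0.43 -0.56  1.88  0.28  0.91 -0.63]
shift units [-0.02 -0.    0.  ] turn units 0.0
knob [220.4351145  204.08396947] [215 198  13  13 131] [289.35251799 188.32733813] [280 180  21  19 278]
tri (array([0.56365782, 0.0762348 , 0.18197306]), np.float64(0.003811940688096087)) top@.175 [0.5635 0.0786 0.175 ] scene@.172 [0.5557 0.0723 0.172 ]
```

Gripped at 80.3 mm, so the panel's centreline is now known in the robot frame. The axis lies 6 mm to the left of it, so I'll turn 1.8° towards the press's heading and shift left 3 mm.

```bash
python3 -m crank '[[[0,-0.03,0],-0.07],[[0,-0.03,0],-0.08],[[0,-0.04,0],-0.07],[[0,0,0],0],[[0,0,0],0]]' 0.85 8; python3 to.py 0.5334 -0.0116 0.008 71.5; python3 -m crank '[[[0,0,0],0],[[0,0,0],0],[[0,0,0],0],[[0,0,-0.5],0],[[0,0,-1],0],[[0,0,-1],0],[[-0.5,0,-1],0],[[-1,0,-1],0],[[-1,0,-1],0],[[-1,0,-1],0],[[-1,0,-0.5],0],[[0,0,0],0]]' 1
python3 - <<'E'
from h import *
x,y,k=180,170,7
im=vision.camera('top');T=im.astype(int);m=np.zeros((384,512),bool);m[185:235,232:265]=(T.min(2)>140)[185:235,232:265]
rc=cv2.minAreaRect(np.argwhere(m)[:,::-1].astype(np.float32));b=np.array([onz('top',q,.022)[:2] for q in cv2.boxPoints(rc)]);b=b[np.argsort(b[:,1])];a,c=b[0],b[1]
d=a-c;d*=np.sign(d[0]);u=np.array([-d[1],d[0]])/np.linalg.norm(d);e=(a+c)/2;ros=e+.117*u;er=np.array([.564,.08])-ros
print('w',np.linalg.norm(d),'head',np.degrees(np.arctan2(u[1],u[0])),'end',e,'ros',ros,'along/left',er@u,er@np.array([-u[1],u[0]]))
x,y,k=240,185,8
cv2.imwrite('pics/c7.png',cv2.resize(vision.camera('scene')[y:y+60,x:x+75,::-1],None,fx=k,fy=k,interpolation=cv2.INTER_CUBIC))
E
```

```text
time: 13.15
ee_pos: [0.5333, -0.0115, 0.008]
eef_rot: [0.812, 0.584, -0.0, -0.0]
ft_force: [-0.1, -0.0, -1.9]
width: 0.0796
grip_force: 8.0
t 13.15 pos [ 0.5333 -0.0115  0.008 ] yaw 71.51 z-axis [-0. -0. -1.] ft [-0.1 -0.  -1.9] q [ 0.42  0.43 -0.57  1.89  0.28  0.91 -0.6 ]
shift units [-0.  0. -0.] turn units 0.0
time: 14.65
ee_pos: [0.4907, -0.142, 0.2203]
eef_rot: [0.813, 0.583, 0.001, 0.002]
ft_force: [-0.1, 0.4, -1.2]
width: 0.0871
grip_force: 0.0
w 0.0828851249980371 head 71.61020388165124 end [ 0.52570408 -0.03141278] ros [0.56261525 0.07961228] along/left 0.0008047767300294629 -0.001191717081027492
```

View pics/c7.png

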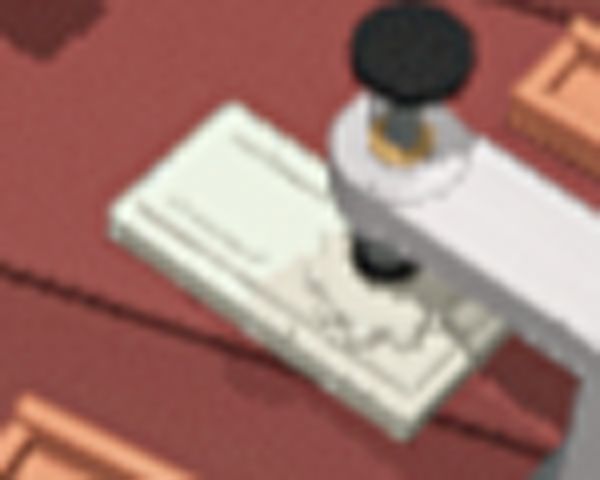

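The panel error is now about 1 mm, at heading 71.6°, and the pad sits centred over the rosette (scene px about (288,217)). Next is the knob, with the fingers shut.

```bash
python3 to.py 0.564 0.080 0.20 71.5; python3 -m crank '[[[0.7,0,0],0],[[0.8,0,0],0],[[0.8,0,0],0],[[0.8,0,0],0],[[0.8,0,0],0],[[0.8,0,0],0],[[0.8,0,0],0],[[0.8,0,0],0],[[0.8,0,0],0],[[0.4,0,0],0],[[0.2,0,0],0],[[0,0,0],0]]' 0 10;  python3 to.py 0.564 0.080 0.19 71.5
```

```text
t 14.75 pos [ 0.4908 -0.1391  0.2186] yaw 71.5 z-axis [ 0.001 -0.    -1.   ] ft [0.1 0.5 0.3] q [ 0.69  0.12 -0.54  1.74  0.06  1.3  -0.18]
shift units [ 7.7  -0.    0.62] turn units 0.0
time: 16.25
ee_pos: [0.5639, 0.0795, 0.2179]
eef_rot: [0.812, 0.584, -0.0, -0.0]
ft_force: [0.0, -0.1, -0.0]
width: 0.0006
grip_force: 0.0
t 16.25 pos [0.5639 0.0795 0.2179] yaw 71.51 z-axis [-0. -0. -1.] ft [ 0.  -0.1 -0. ] q [ 0.36  0.28 -0.69  1.59  0.18  1.33 -0.68]
shift units [ 0.02 -0.    0.93] turn units 0.0
```

```bash
python3 -m crank '[[[0,0,0.5],0],[[0,0,0.35],0],[[0,0,0.2],0],[[0,0,0],0]]'; python3 -m crank '[[[0,0,0.1],0],[[0,0,0.1],0],[[0,0,0.1],0],[[0,0,0],0]]'
```

```text
time: 16.75
ee_pos: [0.5637, 0.0793, 0.1859]
eef_rot: [0.812, 0.584, -0.0, -0.0]
ft_force: [0.6, 0.3, 0.3]
width: 0.0005
grip_force: 0.0
time: 17.25
ee_pos: [0.5642, 0.0795, 0.1776]
eef_rot: [0.812, 0.584, 0.0, 0.0]
ft_force: [-0.8, -0.4, 2.1]
width: 0.0004
grip_force: 1.3
```

Contact came at about 0.180 m, as specified. Continuing to z about 0.162.

```bash
python3 -m crank '[[[0,0,0.08],0],[[0,0,0.08],0],[[0,0,0.08],0],[[0,0,0.08],0],[[0,0,0.08],0],[[0,0,0.06],0],[[0,0,0.04],0],[[0,0,0.02],0],[[0,0,0],0],[[0,0,0],0]]'; python3 to.py 0.564 0.08 0.162 71.5
```

```text
time: 18.5
ee_pos: [0.5642, 0.0795, 0.1628]
eef_rot: [0.812, 0.584, 0.0, 0.0]
ft_force: [-2.5, -0.6, 10.8]
width: 0.0002
grip_force: 5.7
t 18.5 pos [0.5642 0.0795 0.1628] yaw 71.49 z-axis [ 0.001 -0.    -1.   ] ft [-2.5 -0.6 10.8] q [ 0.35  0.33 -0.68  1.66  0.22  1.23 -0.7 ]
shift units [ 0.01 -0.01  0.03] turn units -0.0
```

```bash
python3 -m crank '[[[0,0,0.02],0],[[0,0,0],0],[[0,0,0],0]]'; python3 - <<'E'
from h import *
cv2.imwrite('pics/c8.png',cv2.resize(vision.camera('scene')[140:250,150:340,::-1],None,fx=4,fy=4,interpolation=cv2.INTER_CUBIC))
E
```

```text
time: 18.88
ee_pos: [0.5642, 0.0795, 0.1622]
eef_rot: [0.812, 0.584, 0.0, 0.0]
ft_force: [-3.5, -0.3, 12.0]
width: 0.0001
grip_force: 5.9
```

View pics/c8.png

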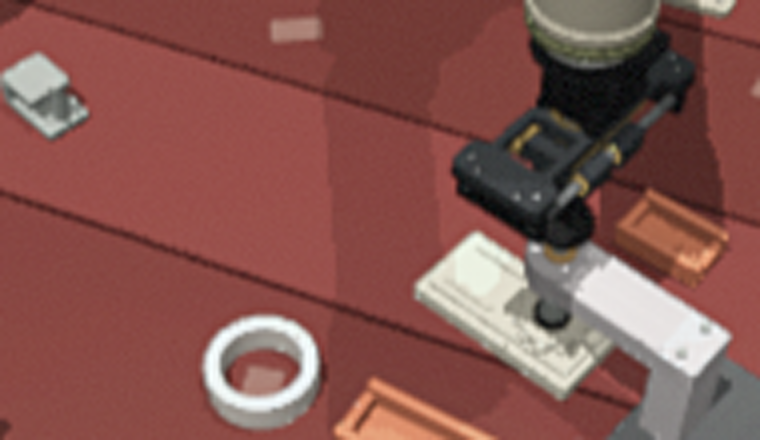

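The picture shows the fingers holding the knob down and the pad on the rosette (scene px about (288,219)). The moulds, tape and coupler in view are undisturbed. Handing in.

```bash
python3 -c "
from bench import r
print(r.close_job())"
```

```text
the job is handed in; nothing more can be done
None
```

I handed the job in with the rosette about 1 mm off centre under the pad and the knob held down about 18 mm at about 12 N, at 19 s of the 48 s allowed; I received no verdict back.

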